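# Push two of three countertop drawers shut

## Robot

A 6-joint arm with a two-finger parallel gripper is mounted at the origin on a cart in front of the work surface, level with it; the furniture and walls round the work are solid. World frame = base frame: x ahead of the robot, y to its left, z up, the work surface at z = 0. Lengths are in mm, angles in degrees, forces in N, time in s.
With the tool pointing down it reaches from about 350 to 850 mm from the base axis. Payload 8.1 kg.
Tool frame: the origin (TCP) lies midway between the tips of the shut fingers; the grasp point (between the pads) lies 19 mm behind it (r.pinch_z is the distance from the TCP to the grasp point, in mm); z points along the fingers, y is the line along which they close (so a half turn about z gives the same grasp; the last joint's range is limited). The gripper opens to 85 mm and grips with 20 to 120 N. Pads are 22 mm wide; open, the fingers measure 114 mm over their backs; the gripper's body (76 mm by 85 mm) begins 54 mm behind the grasp point. The pads swing forward as they close: fully open they stand 13 mm farther back than shut.
Start: joints at [-74.393, 7.471, 85.268, -0, 87.261, -4.893], TCP at [210.149, -561.999, 200.092] pointing down, gripper open.
Joint ranges: [-169.43, 169.43], [-51.17, 129.36], [1.28, 143.12], [-76.62, 256.62], [0, 156.53], [-152.29, 152.29]. Speed limits (degrees/s): [136.94, 136.94, 159.86, 180, 180, 180].

## Interface

Orientations are given as [roll, pitch, yaw] about the fixed x, y, z axes, in that order (R = Rz(yaw) Ry(pitch) Rx(roll)).
In Python, from bench import sensors, optics, job, r gives the robot as it stands.
- The arm moves only by the tool play_rows, never from a script. Its argument "motion" is a list that holds one entry, the list of rows, each a list of 6 numbers: the shift along the tool's x, y, z in cm, then the turn, a rotation vector about the tool's x, y, z in degrees. In form: [[[x, y, z, ax, ay, az], ...]]. A call has 1 to 5 rows; each row is the pose to reach, as a shift and turn from the pose commanded when the call began, along the tool's axes at that moment; what a row does not reach only later rows make up. A row lasts 1/10 s, in which the tool goes at most 50 mm and 8.59 degrees, less where a joint would pass 70% of its speed; a pose out of reach is approached as far as the arm can. A call with a gripper value outside its range is refused whole. "jaw" is the opening, from 0 (shut) to 1 (fully open), set as the call begins (left out, the last holds). The fingers move at their own pace and stop on an object; "squeeze" is the grip in N (left out, the last holds). Time passes only in rows, so rows that repeat a pose let the fingers close. It gives the time, the measured TCP pose, the force, the opening and the grip force at its end, in the units of the state.
- sensors.sense(): the state, without advancing time (a new reading comes with each control period).
- optics.snapshot(name): name is "scene" or "top" or "wrist"; returns a dict with "pixels" (420x560x3 uint8, red, green, blue), "mtx" (3x3 intrinsics, pixels), "R" (3x3) and "t" (3): a world point X has camera coordinates R X + t; the wrist camera has in their place "T_tool_cam" (4x4, takes a point from camera to tool coordinates, whose origin is the TCP and whose axes are the flange's). Camera axes: x right, y down, z forward; pixel columns grow to the right and rows downward; lengths in mm; the calibration is good to about 2 mm. A picture is of the moment at which its call begins: read the wrist's pose just before it. There is no depth.
- job.hand_in(): hands the job in; it is judged then, once.
The state is a dict: "time": time; "joint_pos": joint angles; "qd": joint speeds; "joint_efforts": joint torques, N m; "tool_pos": TCP position; "tcp_rot": TCP orientation; "ft_force": force on the tool from outside, world axes, zero at the start; "wrist_torque": the same for the moment, N m; "finger_gap": finger opening in mm; "grip_force": force on a finger pad.
Only numpy, scipy, OpenCV 4.12 (cv2) and the standard library are available. Lean on these libraries where they do the work, as an engineer would, in place of code of your own. Each camera call takes 0.05 s, during which the arm holds its last target. There are 200 camera calls.

## Task

Three small drawers on the worktop stand open. Push the one with the roll of tape and the one with the kitchen timer fully home with your fingertips, and leave the drawer with the candle standing open just as it is, since the candle is needed next. Do not grasp or lift anything, leave what lies in the drawers alone, and do not disturb the other things standing about.

Things in the scene. Friction and masses are not known exactly. Their poses are not given: they have to be found in the camera images.
- drawer_tape (a joint): how far the drawer that holds a small flat roll of black tape (58 mm across, 19 mm high) is out of its unit, in m: 0 = fully home (a firm stop), 0.11 = fully out. It slides level with about 2.5 N of friction, has no spring or catch and stays where it is left.
- drawer_tape_front (a point): outer face of the front of the drawer that holds the tape, mid-width, 42 mm above the worktop; moves with the drawer. x axis level, square to the front, pointing INTO the unit (the way the drawer closes); y along the front, z up. Front 111 mm wide, 12 mm thick, 15 to 81 mm above the worktop; a finger notch 43 mm wide in the middle of its upper edge reaches down to 64 mm, below it is solid
- drawer_candle (a joint): how far the drawer that holds a tea light, a small round candle in a metal cup (38 mm across, 15 mm high) is out of its unit, in m: 0 = fully home (a firm stop), 0.11 = fully out. It slides level with about 2.5 N of friction, has no spring or catch and stays where it is left.
- drawer_candle_front (a point): outer face of the front of the drawer that holds the candle, mid-width, 42 mm above the worktop; moves with the drawer. x axis level, square to the front, pointing INTO the unit (the way the drawer closes); y along the front, z up. Front 111 mm wide, 12 mm thick, 15 to 81 mm above the worktop; a finger notch 43 mm wide in the middle of its upper edge reaches down to 64 mm, below it is solid
- drawer_timer (a joint): how far the drawer that holds a round wind-up kitchen timer (62 mm across, 51 mm high) is out of its unit, in m: 0 = fully home (a firm stop), 0.11 = fully out. It slides level with about 2.5 N of friction, has no spring or catch and stays where it is left.
- drawer_timer_front (a point): outer face of the front of the drawer that holds the timer, mid-width, 42 mm above the worktop; moves with the drawer. x axis level, square to the front, pointing INTO the unit (the way the drawer closes); y along the front, z up. Front 111 mm wide, 12 mm thick, 15 to 81 mm above the worktop; a finger notch 43 mm wide in the middle of its upper edge reaches down to 64 mm, below it is solid
- plinth: fixed wooden base board 460 mm along y, 160 mm along x, 12 mm thick, origin at the centre of its underside. On it stand three fixed wooden drawer units, all alike, 115 mm wide, 150 mm deep, their tops 87 mm above the worktop, side by side about 150 mm between centres, in any order; each has one drawer that opens towards the robot
- tape_center (a point): centre of a small flat roll of black tape (58 mm across, 19 mm high), lying loose in the front part of its open drawer
- candle_center (a point): centre of a tea light, a small round candle in a metal cup (38 mm across, 15 mm high), lying loose in the front part of its open drawer
- timer_center (a point): centre of a round wind-up kitchen timer (62 mm across, 51 mm high), lying loose in the front part of its open drawer
- salt_shaker: bystander: glass salt shaker, 44 mm across, 90 mm high, standing on the rear half of one of the drawer units; origin at its underside
- spice_jar: bystander: spice jar, 46 mm across, 106 mm high, standing on the rear half of another drawer unit; origin at its underside
- mug_sink: bystander: mug, 78 mm across, 101 mm high, standing at the front right; origin at its underside
- tumbler: bystander: drinking glass, 81 mm across, 92 mm high, standing at the front left; origin at its underside
- teaspoon: bystander: teaspoon, 132 mm long, 11 mm high, lying at the front; origin at its underside

How it is judged:
By the outcome, as a careful person would: the job done as asked, in the order asked, and still so for the second after the job is handed in, with the robot touching nothing.
It also fails if it takes over 51 s, if anything falls off the work surface, if the arm or the gripper's body presses on something with over 40 N, if the wrist force passes 120 N, or if a joint passes its speed limit or range.

## Working session

There is one attempt and no reset: what is moved stays moved. The work goes in short steps, Python scripts to look and compute and a tool call to move; the robot and the scene stay as the last step left them, time stands still between calls to the robot, and variables do not carry over. Pictures are saved under pics/ and viewed, at most 10 in all, crops included, and the job is handed in when it is done.

Besides the shell and the picture viewer there is one more tool, called after "Request:" as name([rows], argument=value, ...), one row to a line, values as JSON. play_rows: Moves the arm, as the interface text tells. Its arguments: {"type":"object","properties":{"motion":{"type":"array","items":{"type":"array","items":{"type":"array","items":{"type":"number"}}}},"jaw":{"type":"number"},"squeeze":{"type":"number"}},"required":["motion"]}

```bash
mkdir -p pics; cat > h.py <<'E'
import numpy as np,cv2
from bench import sensors,optics,job,r
def ray(s,u,v,z):
    d=s["R"].T@np.linalg.inv(s["mtx"])@np.array([u,v,1.]); c=-s["R"].T@np.array(s["t"]); return c+d*(z-c[2])/d[2]
def proj(s,X):
    p=s["mtx"]@(s["R"]@np.array(X,float)+s["t"]); return p[:2]/p[2]
E
python3 - <<'E'
from h import *
import pickle
for n in("scene","top"):
    s=optics.snapshot(n); s={k:np.array(v) for k,v in s.items()}; pickle.dump(s,open(n+".pkl","wb"))
    cv2.imwrite(f"pics/{n}0.png",cv2.resize(s["pixels"][:,:,::-1],None,fx=1.42,fy=1.42))
    print(n,-s["R"].T@s["t"])
st=sensors.sense();print(st["time"],st["tool_pos"],st["tcp_rot"])
E
```

```text
scene [-147.84959737  391.16183278 1065.97458363]
top [375.97787481   8.45611009 996.07081955]
0.1 [ 210.00650969 -561.46227583  199.13603655] [-1.79904580e+02 -8.21477241e-03  2.04993538e+01]
```

View pics/scene0.png

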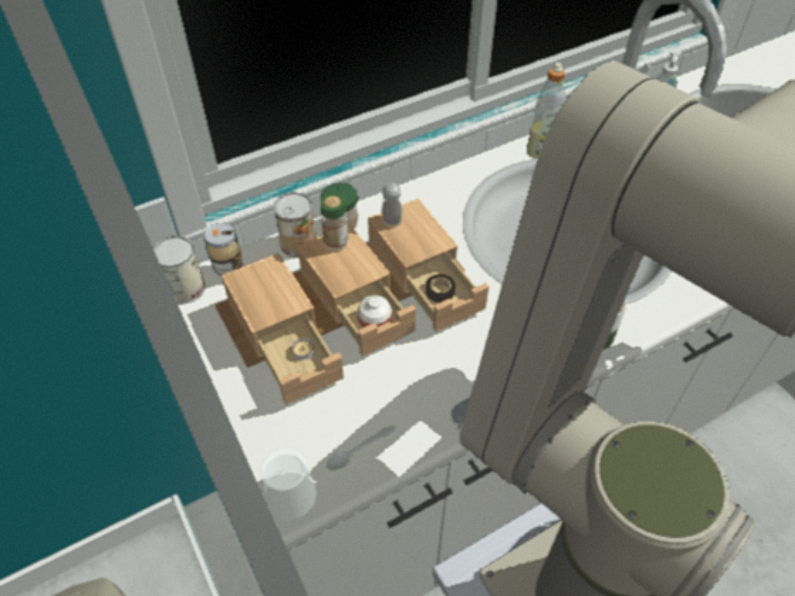

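View pics/top0.png

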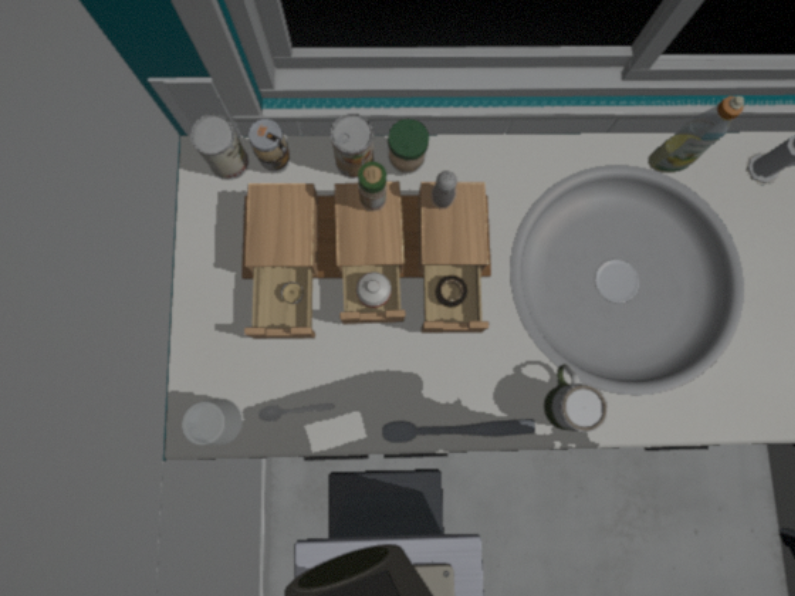

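The views show, from left to right, the candle drawer (291,292), the timer drawer (374,288) and the tape drawer (451,291), in scaled top-view pixels. I'll measure the fronts on an enlarged crop.

```bash
python3 - <<'E'
from h import *
import pickle
s=pickle.load(open("top.pkl","rb"))
c=s["pixels"][120:250,165:355,::-1]
cv2.imwrite("pics/crop.png",cv2.resize(c,None,fx=4,fy=4,interpolation=cv2.INTER_CUBIC))
f=1/1.42
for n,a,z in [("unitR",[(421,183),(484,183),(489,264),(421,264)],87),("unitL",[(248,185),(315,185),(315,265),(246,265)],87),
 ("tapefront",[(423,322),(487,322)],81),("timerfront",[(342,313),(404,312)],81),("candle",[(247,330),(311,329)],81),("mug",[(583,408)],101),("tumbler",[(203,424)],92),("spoon",[(270,412),(335,406)],5),("dark spoon",[(400,430),(533,427)],5)]:
    print(n,[ray(s,u*f,v*f,z)[:2].round().tolist() for u,v in a])
E
```

```text
unitR [[757.0, -71.0], [756.0, -182.0], [608.0, -183.0], [610.0, -66.0]]
unitL [[757.0, 230.0], [756.0, 114.0], [612.0, 114.0], [614.0, 231.0]]
tapefront [[511.0, -67.0], [509.0, -175.0]]
timerfront [[529.0, 69.0], [529.0, -35.0]]
candle [[504.0, 228.0], [503.0, 121.0]]
mug [[362.0, -320.0]]
tumbler [[352.0, 291.0]]
spoon [[368.0, 202.0], [375.0, 88.0]]
dark spoon [[331.0, -26.0], [330.0, -263.0]]
```

View pics/crop.png

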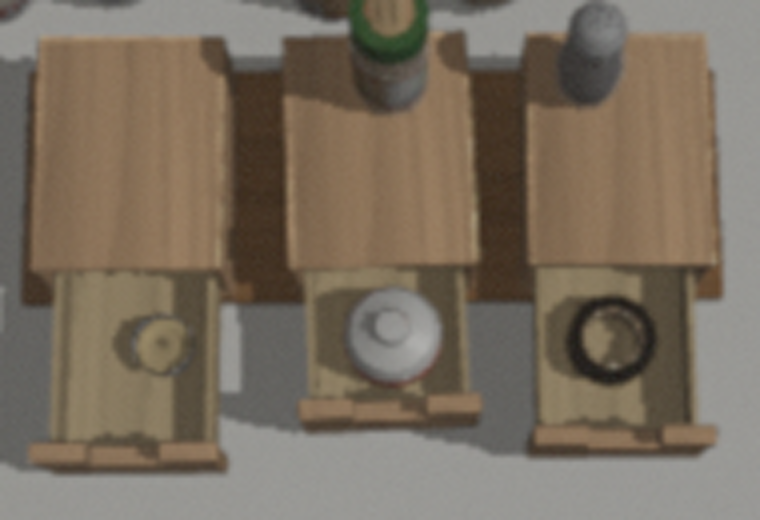

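The crop shows that the outer upper edges of the fronts run (533,447)-(715,443) for tape, (302,422)-(480,416) for the timer and (30,464)-(225,460) for the candle.

```bash
python3 - <<'E'
from h import *
import pickle
s=pickle.load(open("top.pkl","rb"))
for n,a,z in [("tape",[(534,446),(715,442)],81),("timer",[(303,421),(480,415)],81),("candle",[(30,464),(225,460)],81),("units",[(38,268),(220,268),(290,266),(475,265),(528,264),(714,264)],87),("plinth",[(26,302),(720,299)],12)]:
    print(n,[ray(s,165+u/4,120+v/4,z)[:2].round().tolist() for u,v in a])
st=sensors.sense();print(st["finger_gap"])
R=cv2.Rodrigues
from scipy.spatial.transform import Rotation as Q
print(Q.from_euler("xyz",st["tcp_rot"],degrees=True).as_matrix().round(3))
E
```

```text
tape [[500.0, -68.0], [500.0, -177.0]]
timer [[518.0, 70.0], [519.0, -36.0]]
candle [[495.0, 231.0], [495.0, 116.0]]
units [[613.0, 227.0], [611.0, 119.0], [611.0, 77.0], [610.0, -35.0], [610.0, -68.0], [608.0, -181.0]]
plinth [[610.0, 253.0], [604.0, -199.0]]
85.08797291788233
[[ 0.937  0.35  -0.   ]
 [ 0.35  -0.937  0.002]
 [ 0.    -0.002 -1.   ]]
```

Request:
play_rows([
  [[3,-2.5,0,0,0,3],[7,-6,0,0,0,8],[11,-9.5,0,0,0,13],[15,-13,0,0,0,17],[19,-16.2,0,0,0,20.5]],
], jaw=0)

```text
time: 0.6
tool_pos: [326.2, -350.9, 199.6]
tcp_rot: [-180.0, 0.0, -0.2]
ft_force: [0.8, -1.0, 0.1]
finger_gap: 12.1
grip_force: 0.0
```

Request:
play_rows([
  [[2.3,-4,0,0,0,0],[4.7,-8.2,0,0,0,0],[7,-12.4,0,0,0,0],[9.4,-16.6,0,0,0,0],[11.5,-20.4,0,0,0,0]],
])

```text
time: 1.1
tool_pos: [441.5, -146.7, 199.9]
tcp_rot: [-180.0, 0.0, 0.0]
ft_force: [1.1, 0.0, -0.3]
finger_gap: 0.1
grip_force: 0.0
```

Request:
play_rows([
  [[0.6,-1.5,2,0,0,0],[0.6,-1.5,5,0,0,0],[0.6,-1.5,8,0,0,0],[0.6,-1.5,8,0,0,0],[0.6,-1.5,8,0,0,0]],
])

```text
time: 1.6
tool_pos: [446.4, -133.7, 120.0]
tcp_rot: [-180.0, 0.1, -0.0]
ft_force: [0.4, -0.4, 1.7]
finger_gap: 0.1
grip_force: 0.0
```

Request:
play_rows([
  [[0,-1,2,0,0,0],[0,-1,5,0,0,0],[0,-1,7.5,0,0,0],[0,-1,7.5,0,0,0]],
])

```text
time: 2.0
tool_pos: [445.5, -123.6, 43.7]
tcp_rot: [-179.9, 0.2, -0.0]
ft_force: [-0.9, 0.3, 0.5]
finger_gap: 0.1
grip_force: 0.0
```

```bash
python3 - <<'E'
from h import *
s=optics.snapshot("top"); cv2.imwrite("pics/t1.png",cv2.resize(s["pixels"][110:300,150:380,::-1],None,fx=3,fy=3))
print(sensors.sense()["tool_pos"])
E
```

```text
[ 446.72857535 -124.06220789   45.62579568]
```

View pics/t1.png

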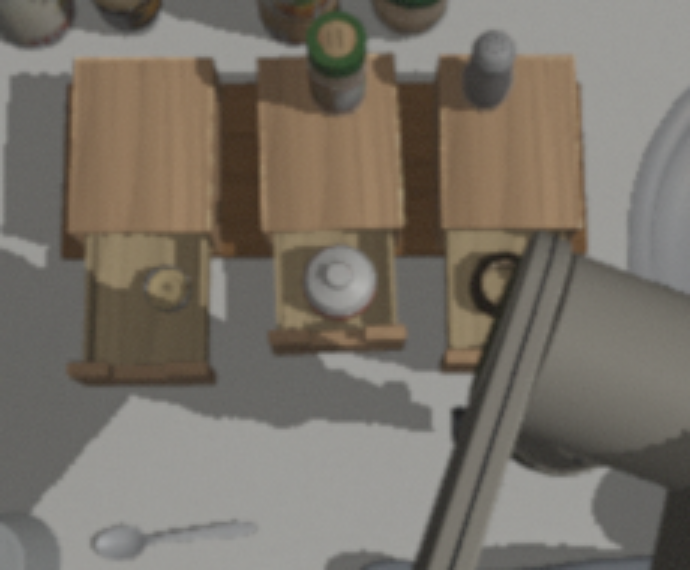

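The gripper is in front of the tape drawer, whose front edge is at about (460,360). Nothing has been disturbed, so I'll push gently.

Request:
play_rows([
  [[0.6,0,0,0,0,0],[1.4,0,0,0,0,0],[2.2,0,0,0,0,0],[3,0,0,0,0,0],[3.6,0,0,0,0,0]],
])

```text
time: 2.55
tool_pos: [484.2, -124.0, 45.6]
tcp_rot: [180.0, -0.0, 0.0]
ft_force: [-0.4, -0.0, -0.3]
finger_gap: -0.0
grip_force: 0.0
```

Request:
play_rows([
  [[0.4,0,0,0,0,0],[0.8,0,0,0,0,0],[1.2,0,0,0,0,0],[1.6,0,0,0,0,0],[2.0,0,0,0,0,0]],
])

```text
time: 3.05
tool_pos: [503.2, -123.9, 45.1]
tcp_rot: [-180.0, 0.0, -0.0]
ft_force: [0.9, -0.5, -0.0]
finger_gap: 0.2
grip_force: 0.0
```

Request:
play_rows([
  [[0.5,0,0,0,0,0],[1,0,0,0,0,0],[1.5,0,0,0,0,0],[2,0,0,0,0,0],[2.5,0,0,0,0,0]],
])

```text
time: 3.55
tool_pos: [528.4, -123.9, 45.1]
tcp_rot: [-180.0, -0.0, 0.0]
ft_force: [-0.7, 0.4, -0.0]
finger_gap: -0.0
grip_force: 0.0
```

Request:
play_rows([
  [[0.5,0,0,0,0,0],[1,0,0,0,0,0],[1.5,0,0,0,0,0],[2,0,0,0,0,0],[2.5,0,0,0,0,0]],
])

```text
time: 4.05
tool_pos: [553.4, -123.9, 45.1]
tcp_rot: [-180.0, -0.0, 0.0]
ft_force: [-0.2, -0.8, -0.7]
finger_gap: -0.2
grip_force: 0.0
```

```bash
python3 - <<'E'
from h import *
a=optics.snapshot("top")["pixels"][110:300,150:380,::-1]
b=optics.snapshot("wrist")["pixels"][:,:,::-1]
b=cv2.resize(b,(330,248))
im=np.zeros((380,800,3),np.uint8); im[:,:460]=cv2.resize(a,None,fx=2,fy=2); im[:248,465:795]=b
cv2.imwrite("pics/t2.png",im); print(sensors.sense()["ft_force"])
E
```

```text
[0.78082247 0.15187327 0.33936843]
```

View pics/t2.png

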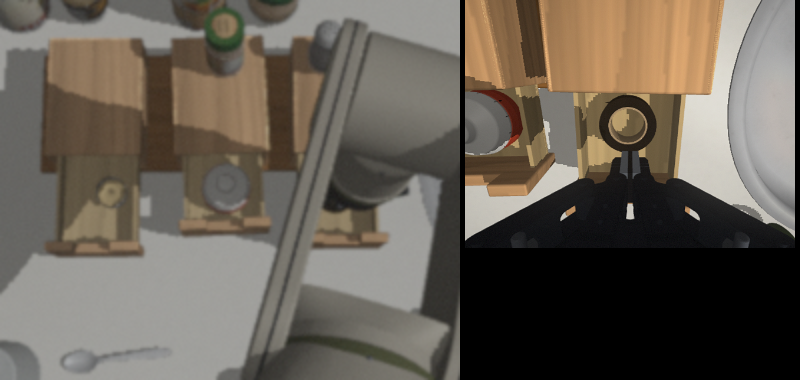

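The top view shows the front still at about (350,240), with the fingers near the tape. I'll check the geometry with the wrist camera before moving.

```bash
python3 - <<'E'
from h import *
import pickle
from scipy.spatial.transform import Rotation as Q
st=sensors.sense(); w=optics.snapshot("wrist"); T=np.array(w["T_tool_cam"]); K=np.array(w["mtx"])
cv2.imwrite("pics/w.png",w["pixels"][:,:,::-1])
Rt=Q.from_euler("xyz",st["tcp_rot"],degrees=True).as_matrix(); p=np.array(st["tool_pos"])
Rc=Rt@T[:3,:3]; c=p+Rt@T[:3,3]
print("cam",c, "axis",Rc[:,2], "pose",p)
pr=lambda X:(lambda q:(K@(q/q[2]))[:2].round())(Rc.T@(np.array(X)-c))
print("TCP px",pr(p))
k=560/330
d=Rc@np.linalg.inv(K)@np.array([(628-465)*k,122*k,1])
for z in(30,40):print("tape by wrist",c+d*(z-c[2])/d[2])
s=pickle.load(open("top.pkl","rb"))
for z in(30,40):print("tape by top",ray(s,165+611/4,120+340/4,z))
d=Rc@np.linalg.inv(K)@np.array([(547-465)*k,95*k,1]); print("unit corner by wrist",c+d*(87-c[2])/d[2])
print(pr([500,-68,81]),pr([500,-177,81]))
s=optics.snapshot("top");pp=proj(s,p);print("TCP in top",(pp-[150,110])*2)
s=optics.snapshot("scene");pp=proj(s,p);print("TCP in scene",pp)
x,y=pp.astype(int);cv2.imwrite("pics/s2.png",cv2.resize(s["pixels"][y-80:y+70,x-100:x+100,::-1],None,fx=4,fy=4))
E
```

```text
cam [ 626.52172413 -123.81433962  217.46106463] axis [-0.28533401  0.00101554 -0.95842761] pose [ 553.64084512 -123.93498904   45.17592892]
TCP px [280. 249.]
tape by wrist [ 574.90092617 -121.69439706   30.        ]
tape by wrist [ 577.65460721 -121.80748415   40.        ]
tape by top [ 573.91100326 -123.8729565    30.        ]
tape by top [ 571.86215627 -122.50319081   40.        ]
unit corner by wrist [609.86421434 -66.82205564  87.        ]
[173. 372.] [383. 372.]
TCP in top [337.77825622 203.33915603]
TCP in scene [315.2682822  204.65737494]
```

View pics/s2.png

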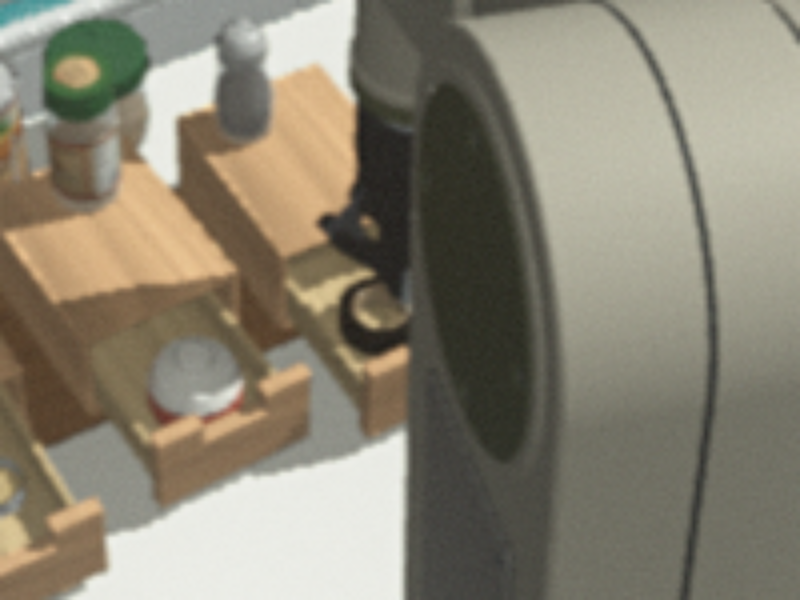

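View pics/w.png

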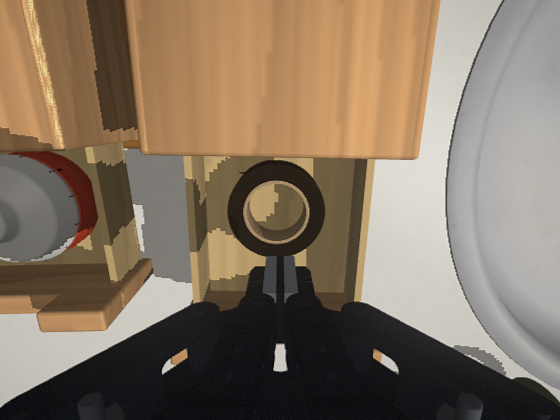

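The fingers are inside the drawer. They passed the front's middle with no measurable force and without moving the drawer or the tape, which doesn't fit the "solid below the notch" description. I'll lift straight out, go back in front and retry with the fingers open so that they press on both sides of the notch, checking for contact early.

Request:
play_rows([
  [[0,0,-2,0,0,0],[0,0,-5,0,0,0],[0,0,-8,0,0,0],[0,0,-9,0,0,0],[0,0,-9,0,0,0]],
])

```text
time: 4.8
tool_pos: [554.3, -124.4, 137.1]
tcp_rot: [179.9, -0.2, -0.0]
ft_force: [1.4, -0.4, -0.5]
finger_gap: 0.3
grip_force: 0.0
```

Request:
play_rows([
  [[-2,0,0,0,0,0],[-5,0,0,0,0,0],[-8,0,0,0,0,0],[-10.8,0,0,0,0,0],[-10.8,0,0,0,0,0]],
], jaw=0.7)

```text
time: 5.3
tool_pos: [441.0, -123.2, 132.2]
tcp_rot: [-179.9, 0.3, -0.0]
ft_force: [0.1, -0.2, -0.8]
finger_gap: 59.7
grip_force: 0.0
```

Request:
play_rows([
  [[0,0,3,0,0,0],[0,0,6,0,0,0],[0,0,9,0,0,0],[0,0,10,0,0,0],[0,0,10,0,0,0]],
])

```text
time: 5.8
tool_pos: [443.0, -123.0, 32.6]
tcp_rot: [-179.9, 0.3, 0.0]
ft_force: [-0.0, 0.7, 0.5]
finger_gap: 59.8
grip_force: 0.0
```

Request:
play_rows([
  [[0.6,0,0,0,0,0],[1.4,0,0,0,0,0],[2.2,0,0,0,0,0],[3,0,0,0,0,0],[3.6,0,0,0,0,0]],
])

```text
time: 6.3
tool_pos: [482.4, -124.1, 35.7]
tcp_rot: [180.0, -0.1, 0.0]
ft_force: [0.1, 0.8, 0.9]
finger_gap: 59.7
grip_force: 0.0
```

Request:
play_rows([
  [[0.4,0,0,0,0,0],[0.8,0,0,0,0,0],[1.2,0,0,0,0,0],[1.6,0,0,0,0,0],[2.0,0,0,0,0,0]],
])

```text
time: 6.8
tool_pos: [500.9, -124.0, 34.9]
tcp_rot: [180.0, 0.0, -0.0]
ft_force: [-2.4, -1.1, 0.4]
finger_gap: 59.6
grip_force: 1.4
```

This time there is contact: −2.4 N, which matches the drawer friction. I'll go on a little and confirm that the drawer moves.

Request:
play_rows([
  [[0.4,0,0,0,0,0],[0.8,0,0,0,0,0],[1.2,0,0,0,0,0],[1.6,0,0,0,0,0],[2.0,0,0,0,0,0]],
])

```text
time: 7.3
tool_pos: [521.2, -123.9, 35.0]
tcp_rot: [-180.0, 0.0, -0.0]
ft_force: [-3.3, -3.2, -0.2]
finger_gap: 59.7
grip_force: 1.4
```

```bash
python3 - <<'E'
from h import *
b=optics.snapshot("wrist")["pixels"][:,:,::-1]
a=optics.snapshot("top")["pixels"][110:250,150:380,::-1]
cv2.imwrite("pics/w3.png",np.hstack([cv2.resize(b,(400,300)),cv2.resize(a,(400,300))]))
E
```

```text
(no output)
```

View pics/w3.png

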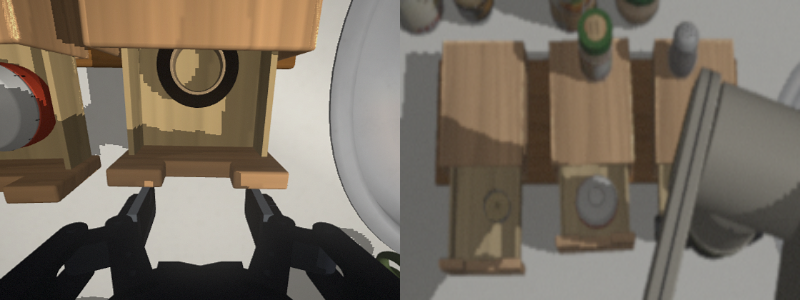

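Both fingertips bear on the front either side of the notch, at (150,180) and (255,180) in the left half, and the drawer is moving. I'll continue.

Request:
play_rows([
  [[0.5,0,0,0,0,0],[1,0,0,0,0,0],[1.5,0,0,0,0,0],[2,0,0,0,0,0],[2.5,0,0,0,0,0]],
])

```text
time: 7.9
tool_pos: [546.4, -124.1, 35.1]
tcp_rot: [180.0, 0.0, 0.0]
ft_force: [-3.4, -2.3, -0.3]
finger_gap: 59.5
grip_force: 1.4
```

Request:
play_rows([
  [[0.5,0,0,0,0,0],[1,0,0,0,0,0],[1.5,0,0,0,0,0],[2,0,0,0,0,0],[2.5,0,0,0,0,0]],
])

```text
time: 8.4
tool_pos: [571.4, -123.9, 35.1]
tcp_rot: [180.0, -0.0, -0.0]
ft_force: [-3.1, -1.6, 1.1]
finger_gap: 60.0
grip_force: 1.4
```

Request:
play_rows([
  [[0.2,0,0,0,0,0],[0.4,0,0,0,0,0],[0.6,0,0,0,0,0],[0.8,0,0,0,0,0],[1.0,0,0,0,0,0]],
])

```text
time: 8.9
tool_pos: [581.1, -124.0, 35.1]
tcp_rot: [180.0, -0.0, -0.0]
ft_force: [-3.0, -1.4, 0.6]
finger_gap: 60.1
grip_force: 1.3
```

Request:
play_rows([
  [[0.15,0,0,0,0,0],[0.3,0,0,0,0,0],[0.45,0,0,0,0,0],[0.6,0,0,0,0,0]],
])

```text
time: 9.3
tool_pos: [587.1, -123.9, 35.1]
tcp_rot: [180.0, -0.0, 0.0]
ft_force: [-2.9, -1.7, 0.7]
finger_gap: 59.9
grip_force: 1.3
```

Request:
play_rows([
  [[0.1,0,0,0,0,0],[0.2,0,0,0,0,0],[0.3,0,0,0,0,0]],
])

```text
time: 9.6
tool_pos: [587.6, -123.9, 34.8]
tcp_rot: [-180.0, 0.3, -0.0]
ft_force: [-18.9, -1.8, 12.2]
finger_gap: 59.6
grip_force: 9.3
```

Request:
play_rows([
  [[0.1,0,0,0,0,0],[0.2,0,0,0,0,0]],
])

```text
time: 9.8
tool_pos: [587.6, -124.0, 34.7]
tcp_rot: [-180.0, 0.5, -0.1]
ft_force: [-28.4, 0.2, 18.8]
finger_gap: 60.0
grip_force: 14.3
```

Request:
play_rows([
  [[0.1,0,0,0,0,0],[0.2,0,0,0,0,0]],
])

```text
time: 10.0
tool_pos: [587.7, -124.0, 34.6]
tcp_rot: [-179.9, 0.8, -0.1]
ft_force: [-37.8, -0.2, 25.5]
finger_gap: 59.7
grip_force: 19.3
```

The drawer reached the firm stop at TCP x=587.6, so the tape drawer is home. I'll back off and slide across to the timer drawer (mid y≈17).

Request:
play_rows([
  [[-1,0,0,0,0,0],[-3,0,0,0,0,0],[-6,0,0,0,0,0],[-9.5,0,0,0,0,0],[-13,0,0,0,0,0]],
])

```text
time: 10.5
tool_pos: [463.6, -123.6, 35.2]
tcp_rot: [-180.0, -0.1, 0.0]
ft_force: [-0.4, -0.8, 0.5]
finger_gap: 60.1
grip_force: 0.0
```

Request:
play_rows([
  [[0,-3,0,0,0,0],[0,-7,0,0,0,0],[0,-11,0,0,0,0],[0,-14.1,0,0,0,0],[0,-14.1,0,0,0,0]],
])

```text
time: 11.0
tool_pos: [464.4, 20.7, 35.5]
tcp_rot: [-179.9, -0.1, 0.2]
ft_force: [1.0, -0.7, 0.1]
finger_gap: 59.8
grip_force: 0.0
```

Request:
play_rows([
  [[0.6,0,0,0,0,0],[1.2,0,0,0,0,0],[1.8,0,0,0,0,0],[2.4,0,0,0,0,0],[2.8,0,0,0,0,0]],
])

```text
time: 11.5
tool_pos: [492.8, 16.4, 35.1]
tcp_rot: [-180.0, -0.0, -0.1]
ft_force: [0.5, -0.4, 0.2]
finger_gap: 59.6
grip_force: 0.0
```

```bash
python3 - <<'E'
from h import *
b=optics.snapshot("wrist")["pixels"][:,:,::-1]
a=optics.snapshot("top")["pixels"][110:250,150:380,::-1]
cv2.imwrite("pics/w4.png",np.hstack([cv2.resize(b,(400,300)),cv2.resize(a,(400,300))]))
E
```

```text
(no output)
```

View pics/w4.png

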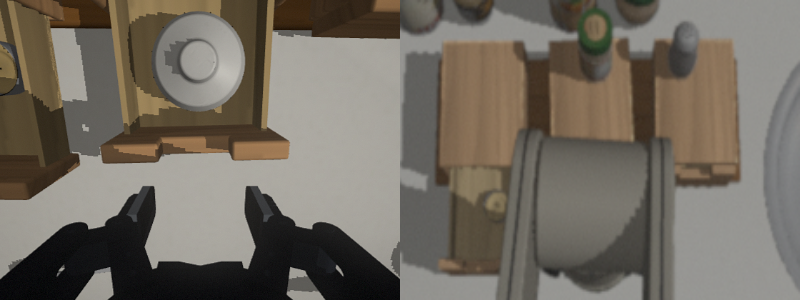

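The tape drawer is shut (right of the top view at (705,170)). The fingers are centred on the timer front (195,147) and clear of the candle drawer, so I'll push.

Request:
play_rows([
  [[0.5,0,0,0,0,0],[0.9,0,0,0,0,0],[1.3,0,0,0,0,0],[1.7,0,0,0,0,0],[2.2,0,0,0,0,0]],
])

```text
time: 12.1
tool_pos: [513.8, 17.2, 35.0]
tcp_rot: [-180.0, 0.1, 0.0]
ft_force: [-2.3, 0.5, 1.9]
finger_gap: 59.7
grip_force: 1.4
```

Request:
play_rows([
  [[0.5,0,0,0,0,0],[1,0,0,0,0,0],[1.5,0,0,0,0,0],[2,0,0,0,0,0],[2.5,0,0,0,0,0]],
])

```text
time: 12.6
tool_pos: [539.2, 17.2, 34.9]
tcp_rot: [-180.0, 0.0, 0.0]
ft_force: [-2.9, 1.6, 0.2]
finger_gap: 59.8
grip_force: 1.4
```

Request:
play_rows([
  [[0.5,0,0,0,0,0],[1,0,0,0,0,0],[1.5,0,0,0,0,0],[2,0,0,0,0,0],[2.5,0,0,0,0,0]],
])

```text
time: 13.1
tool_pos: [564.3, 17.1, 35.0]
tcp_rot: [-180.0, 0.0, -0.0]
ft_force: [-3.9, 1.9, 0.5]
finger_gap: 59.8
grip_force: 1.4
```

Request:
play_rows([
  [[0.4,0,0,0,0,0],[0.8,0,0,0,0,0],[1.2,0,0,0,0,0],[1.5,0,0,0,0,0],[1.8,0,0,0,0,0]],
])

```text
time: 13.6
tool_pos: [582.2, 17.1, 35.1]
tcp_rot: [-180.0, 0.0, 0.0]
ft_force: [-2.7, 2.1, 0.1]
finger_gap: 60.3
grip_force: 1.3
```

Request:
play_rows([
  [[0.1,0,0,0,0,0],[0.2,0,0,0,0,0],[0.3,0,0,0,0,0],[0.4,0,0,0,0,0],[0.5,0,0,0,0,0]],
])

```text
time: 14.1
tool_pos: [587.0, 17.1, 35.1]
tcp_rot: [-180.0, -0.0, 0.0]
ft_force: [-2.7, 2.2, -0.2]
finger_gap: 59.5
grip_force: 1.3
```

Request:
play_rows([
  [[0.1,0,0,0,0,0],[0.2,0,0,0,0,0],[0.3,0,0,0,0,0],[0.4,0,0,0,0,0],[0.5,0,0,0,0,0]],
])

```text
time: 14.6
tool_pos: [588.8, 17.2, 34.8]
tcp_rot: [-180.0, 0.4, 0.0]
ft_force: [-22.4, 1.3, 15.2]
finger_gap: 60.0
grip_force: 11.2
```

Request:
play_rows([
  [[0.1,0,0,0,0,0],[0.2,0,0,0,0,0],[0.3,0,0,0,0,0]],
])

```text
time: 14.9
tool_pos: [588.8, 17.3, 34.5]
tcp_rot: [-180.0, 0.7, 0.1]
ft_force: [-37.8, -0.8, 25.9]
finger_gap: 59.8
grip_force: 18.8
```

Firm stop at 588.8. I'll back off, lift clear to the right, and check.

Request:
play_rows([
  [[-1,0,0,0,0,0],[-3,0,0,0,0,0],[-6,0,0,0,0,0],[-9.5,0,0,0,0,0],[-13,0,0,0,0,0]],
])

```text
time: 15.4
tool_pos: [464.8, 16.7, 35.4]
tcp_rot: [180.0, -0.1, -0.0]
ft_force: [0.1, 0.7, 1.0]
finger_gap: 59.8
grip_force: 0.0
```

Request:
play_rows([
  [[0,0,-4,0,0,0],[0,0,-8,0,0,0],[0,0,-12,0,0,0],[0,0,-16,0,0,0],[0,0,-16,0,0,0]],
])

```text
time: 15.9
tool_pos: [469.4, 16.4, 202.7]
tcp_rot: [179.9, -0.8, -0.0]
ft_force: [1.3, -0.3, 0.5]
finger_gap: 59.5
grip_force: 0.0
```

Request:
play_rows([
  [[-0.5,5,0,0,0,0],[-1,10,0,0,0,0],[-1.5,15,0,0,0,0],[-2,20,0,0,0,0],[-2.5,25,0,0,0,0]],
])

```text
time: 16.4
tool_pos: [439.8, -234.2, 195.1]
tcp_rot: [179.9, -0.1, -0.0]
ft_force: [0.3, -0.1, 0.7]
finger_gap: 59.7
grip_force: 0.0
```

Request:
play_rows([
  [[-1,3,0,0,0,0],[-2,6,0,0,0,0],[-2,6,0,0,0,0],[-2,6,0,0,0,0]],
])

```text
time: 16.8
tool_pos: [419.9, -292.4, 194.7]
tcp_rot: [180.0, -0.0, -0.1]
ft_force: [0.0, 0.4, 0.1]
finger_gap: 60.1
grip_force: 0.0
```

```bash
python3 - <<'E'
from h import *
a=optics.snapshot("top")["pixels"][:,:,::-1]
cv2.imwrite("pics/end.png",cv2.resize(a[90:320,110:450],None,fx=2.3,fy=2.3))
E
```

```text
(no output)
```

View pics/end.png

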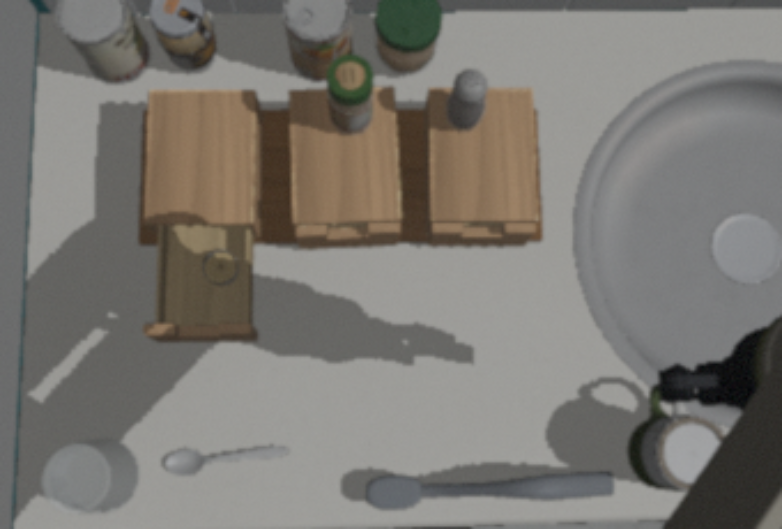

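The timer front (345,231) and tape front (485,229) are both flush with their units. The candle drawer is still open with its front at y≈330, and the bystanders haven't moved.

```bash
python3 -c "
from bench import job
print(job.hand_in())"
```

```text
the job is handed in; nothing more can be done
None
```

The tape and timer drawers are pushed home to their stops, the candle drawer still stands open as it was, and the job is handed in; on the first try the shut fingers went through the middle of the tape drawer's front and into the drawer with no measurable force, moving neither drawer nor tape, so I lifted out and pushed both drawers with open fingers either side of the notch.

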